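Lock a specimen transport case with its linchpin

TASK

Take the linchpin from its rest and put it down through the cross hole in the locking bar of the specimen case, fully home and without pressing hard, with its ring swung out past the free end of the bar; the hole is not exactly where it is measured, so feel for it. Then swing the sprung ring down round the end of the bar until it snaps over the pin's tip and stays behind it, let go, and leave the jar, the wash bottle and the black tub where they are.

Things in the scene. Friction and masses are not known exactly. Their poses are not given: they have to be found in the camera images.
- case: Grey specimen case, white lid, fixed, 240 x 300 x 130 mm high. Origin: centre of underside, z up; front face 120 mm along its -x. A square steel locking bar (24 x 24 mm, flat top 90 mm above the bench) sticks out level along -x through a sleeve 12 mm deep, top 6 mm above the bar. Bar stays put under less than 80 N along it. Pressing the pin on case or bar with over 40 N damages them.
- bar_mid (a point): Centre line of the bar's flat top, 50 mm out from the front face; axes as the case (-x to the bar's free end). The bar's vertical through hole (13.6 mm, 1 mm chamfer) is on this line, but the bar sits deeper or shallower by up to 12 mm: the hole's centre is within 12 mm of here along x, not measured, to be seen from above or felt. The bar's free end is 14 mm beyond the hole's centre.
- pin_head (a point): Steel linchpin upright in its rest: point on its axis in the flat head, 28 mm above the collar's underside, where to grip. Head: block 12 mm thick (y), 22 mm wide (x), 6 to 40 mm above the collar's underside. z up; the ring sticks out on its -x side. Lugs of the ring's pivot under the head reach y = +-16 mm, up to 7 mm above the collar's underside: keep fingertips above them.
- pin: The same pin; origin on its axis at the underside of the collar (20 mm across, 6 mm high), which seats on the bar's top. Shaft below: 12 mm diameter, with a flat tip 46 mm below the origin and only a 1.5 mm edge chamfer on it. Pin and ring weigh 100 to 160 g.
- ring (a joint): Ring angle (rad): 0 = level along the pin's -x; pi/2 = straight down; range -0.15 to 1.95. Pivot along y, 4 mm above the collar's underside. Wire 5 mm, side wires at y = +-22 mm, far wire 51 mm from the pivot. Stays where left. At pi/2 the far wire must spring out 1.5 mm over the tip (5 to 12 N at the side wires); beyond, locked, it rests at 1.68 to 1.95. It swings round the bar's free end.
- rest: White plastic rest, fixed: 80 mm square foot, 12 mm thick, with a 24 mm square column whose top is 70 mm above the bench; the pin stands in its loose hole (14.5 mm) with the collar on top. Origin: centre of the underside.
- jar: Clear jar with a grey lid, 68 mm across, 85 mm high, not to be disturbed. Origin: centre of the underside.
- wash_bottle: White wash bottle with a red cap and spout, 70 mm across, about 195 mm high, not to be disturbed. Origin: centre of the underside.
- sample_tub: Black tub with a paper band, 76 mm across, 125 mm high, not to be disturbed. Origin: centre of the underside.

How it is judged:
On the way, in this order (a step that is already met when the one before it is completed fails the run):
1. the pin is fully home in the bar's hole, the ring still swung out (z of pin_head in the frame of bar_mid between 0.024 and 0.0305 m and x of pin_head in the frame of bar_mid between -0.016 and 0.016 m and y of pin_head in the frame of bar_mid between -0.005 and 0.005 m and value of joint ring below 1.2 rad), for 0.2 s.
2. the ring has snapped over the pin's tip (value of joint ring above 1.66 rad), for 0.2 s.
At the end, for the whole second after the job is handed in: The pin stands upright (within 0.12 rad) in the bar's hole with its collar down on the bar (within 2.5 mm), and the ring is locked past the pin's tip (ring angle above 1.66 rad), all released (z of pin_head in the frame of bar_mid between 0.024 and 0.0305 m and x of pin_head in the frame of bar_mid between -0.016 and 0.016 m and y of pin_head in the frame of bar_mid between -0.005 and 0.005 m and angle between pin_head's own z axis and vertical below 0.12 rad and value of joint ring above 1.66 rad); the robot touches nothing.
It fails at once if the pin or its ring is pressed on the case or its bar with more than 40 N (contact force between pin and case above 40 N).
It fails at once if a bystander is shifted by more than 20 mm or tipped (distance of any of jar, wash_bottle, sample_tub from where it was at the start of the episode above 0.02 m or angle between any of jar, wash_bottle, sample_tub's own z axis and vertical above 0.4 rad).
It also fails if it takes over 72 s, if anything falls off the work surface, if the arm or the gripper's body presses on something with over 40 N, if the wrist force passes 120 N, or if a joint passes its speed limit or range.

ROBOT

A 6-joint arm with a two-finger parallel gripper is mounted at the origin on the work surface. World frame = base frame: x ahead of the robot, y to its left, z up, the work surface at z = 0. Lengths are in m, angles in rad, forces in N, time in s.
With the tool pointing down it reaches from about 0.4 to 0.825 m from the base axis. Payload 7 kg.
Tool frame: the origin (TCP) lies midway between the tips of the shut fingers; the grasp point (between the pads) lies 19 mm behind it; x points along the fingers, z is the direction in which the jaws open and shut, and the axes are right-handed (so a half turn about x gives the same grasp; the last joint's range is limited). The gripper opens to 85 mm and grips with 20 to 120 N. Pads are 22 mm wide; open, the fingers measure 114 mm over their backs; the gripper's body (76 mm by 85 mm) begins 54 mm behind the grasp point. The pads swing forward as they close: fully open they stand 13 mm farther back than shut.
Start: joints at [1.61, 0.359, 0.012, 0, -1.224, -0.288], TCP at [0.166, 0.654, 0.231] pointing down, gripper open.
Joint ranges: [-3.07, 3.07], [-1.43, 2.12], [-1.02, 1.25], [-3.03, 1.67], [-3.05, -0], [-3.03, 3.03]. Speed limits (rad/s): [2.39, 2.39, 3.01, 3.14, 3.14, 3.14].

INTERFACE

Orientations are given as a rotation vector (axis times angle).
In Python, from plant import observe, get_image, job_done gives the robot as it stands.
- The arm moves only by the shell command python3 -m inch 'ROWS' [FORCE]. ROWS is a JSON object of lists of equal length, an entry for each row: "translation": the shift along the tool's x, y, z in units of 300 mm (1.0 is 300 mm), a list of three; "turn": the turn about the tool's x in units of pi rad (1.0 is pi rad); "fingers": the gripper's target within -1 to 1 (fully open at 1, half-way at 0, shut at -1). In form: {"translation": [[x, y, z], ...], "turn": [turn, ...], "fingers": [fingers, ...]}. A call has 1 to 8 rows; each row shifts and turns the pose as measured when the row begins, along the tool's axes as they then stand; what a row does not reach is not made up. A row lasts 1/12 s, in which the tool goes at most 41.7 mm and 7.16 degrees, less where a joint would pass 70% of its speed; a pose out of reach is approached as far as the arm can. A call with a number of a shift or a turn outside -1 to 1 is refused whole. A call with a gripper value outside its range is refused whole. The fingers move at their own pace and stop on an object; FORCE is the grip in N (left out, the last holds). Time passes only in rows, so rows that do not move let the fingers close. It gives the time, the measured TCP pose, the force and the opening at its end, in the units of the state.
- observe(): the state, without advancing time (a new reading comes with each control period).
- get_image(name): name is "scene" or "side" or "wrist"; returns a dict with "frame" (384x512x3 uint8, red, green, blue), "z_map" (384x512 float32, m along the optical axis (not along the pixel's ray), 0 where there is no reading), "K" (3x3 intrinsics, pixels), "R" (3x3) and "t" (3): a world point X has camera coordinates R X + t. Camera axes: x right, y down, z forward; pixel columns grow to the right and rows downward; lengths in m; the calibration is good to about 2 mm. A picture is of the moment at which its call begins.
- job_done(): hands the job in, once; it reports no verdict.
The state is a dict: "clock": time; "q": joint angles; "qvel": joint speeds; "joint_torque": joint torques, N m; "eef_pos": TCP position; "ee_rot": TCP orientation; "force": force on the tool from outside, world axes, zero at the start; "ft_torque": the same for the moment, N m; "finger_gap": opening from 0.0 (shut) to 1.0 (fully open).
Only numpy, scipy, OpenCV 4.12 (cv2) and the standard library are available. Lean on these libraries where they do the work, as an engineer would, in place of code of your own. Each camera call takes 0.05 s, during which the arm holds its last target.

## Working session

There is one attempt and no reset: what is moved stays moved. The work goes in short steps, Python scripts to look and compute and a shell command to move; the robot and the scene stay as the last step left them, time stands still between calls to the robot, and variables do not carry over. Pictures are saved under pics/ and viewed, and the job is handed in when it is done.

```bash
mkdir -p pics; ls
python3 - <<'E'
from plant import observe,get_image
import cv2,numpy as np
print(observe())
for n in ["scene","side","wrist"]:
    d=get_image(n); cv2.imwrite(f"pics/{n}0.png",d["frame"][:,:,::-1]); print(n,d["K"].tolist(),d["R"].tolist(),d["t"].tolist())
    np.savez(f"pics/{n}0.npz",**d)
E
```

```text
pics
{'clock': 0.0, 'q': array([ 1.61007036e+00,  3.59368548e-01,  1.10810211e-02, -2.93310585e-04,
       -1.22411373e+00, -2.88075655e-01]), 'qvel': array([ 0.00087631,  0.0013317 , -0.00193871, -0.00126345, -0.0002524 ,
        0.00056588]), 'joint_torque': array([ 1.59757590e-03, -5.83308542e+01,  2.93419451e+01,  6.93683356e+00,
       -6.02672197e-03, -9.90272696e-06]), 'eef_pos': array([0.16615645, 0.65374715, 0.23039543]), 'ee_rot': array([ 1.38888068,  1.07981339, -1.39092121]), 'force': array([ 0.2773232 ,  0.83930286, -0.11603051]), 'ft_torque': array([ 0.0094356 , -0.00152779,  0.01485162]), 'finger_gap': 0.9973449018865354}
scene [[388.21686778375124, 0.0, 257.0465050502281], [0.0, 388.21686778375124, 191.44122507077816], [0.0, 0.0, 1.0]] [[-0.3506009231467227, 0.9365224730657905, -0.0021564163330355618], [0.6229075510037843, 0.23147393974171102, -0.7472656810819822], [-0.6993319494997591, -0.26333528564016323, -0.6645218971152719]] [0.10959362627309646, -0.2750043334999522, 1.4634071024672732]
side [[361.2137555564714, 0.0, 252.04405385933535], [0.0, 361.2137555564714, 197.78185086012363], [0.0, 0.0, 1.0]] [[-0.9601270878420198, -0.27925602171675484, 0.013116765109345388], [-0.19609637131445767, 0.6392862376646598, -0.7435451025256414], [0.19925407988120272, -0.7164699440084671, -0.668557126192818]] [0.5642290205104299, 0.12001430775778639, 1.0183790866163627]
wrist [[316.213443625338, 0.0, 256.66617786769723], [0.0, 316.213443625338, 190.21916132356722], [0.0, 0.0, 1.0]] [[-0.24631665132101344, -0.9691887155971602, 0.001157946946038601], [-0.9346547196789412, 0.23785568493627804, 0.2642824779007778], [-0.2564150195754594, 0.06401489438108653, -0.9644446231036266]] [0.6735296112369047, -0.03459210985334322, 0.3785923542901698]
```

View pics/scene0.png

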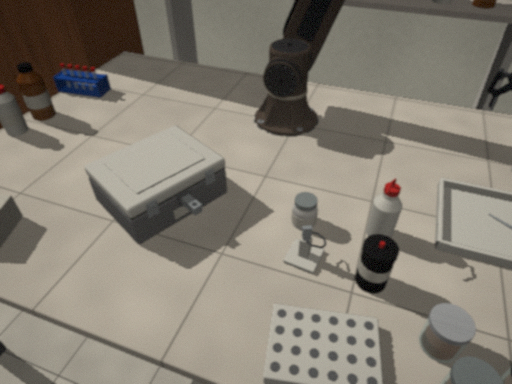

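View pics/side0.png

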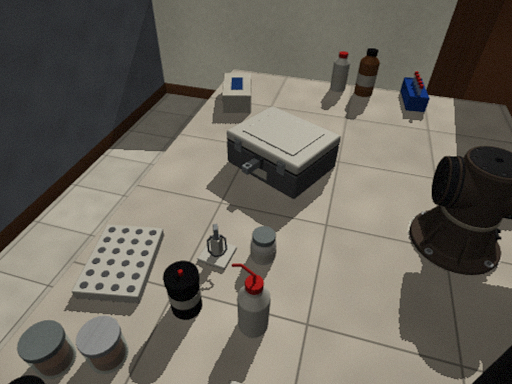

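View pics/wrist0.png

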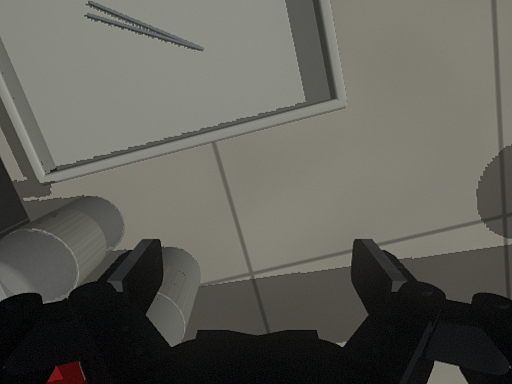

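Scene view: case at about (160,180) with bar at (192,205), rest and pin at (305,250), jar (305,210), bottle (383,215), tub (375,265). I'll enlarge.

```bash
cat > h.py <<'E'
import numpy as np,cv2
def world(d,u,v,z=None):
    K,R,t=d["K"],d["R"],d["t"]
    if z is None:z=d["z_map"][int(round(v)),int(round(u))]
    c=np.array([(u-K[0,2])/K[0,0]*z,(v-K[1,2])/K[1,1]*z,z]); return R.T@(c-t)
def onplane(d,u,v,h):
    K,R,t=d["K"],d["R"],d["t"]
    r=R.T@np.array([(u-K[0,2])/K[0,0],(v-K[1,2])/K[1,1],1]); o=-R.T@t
    return o+r*(h-o[2])/r[2]
def proj(d,X):
    c=d["R"]@np.asarray(X)+d["t"]; p=d["K"]@c; return p[:2]/p[2]
def cloud(d):
    z=d["z_map"];v,u=np.mgrid[:z.shape[0],:z.shape[1]];K=d["K"]
    c=np.stack([(u-K[0,2])/K[0,0]*z,(v-K[1,2])/K[1,1]*z,z],-1)
    return (c-d["t"])@d["R"]
def crop(d,u0,u1,v0,v1,s,name,grid=20):
    f=np.ascontiguousarray(d["frame"][v0:v1,u0:u1,::-1]); f=cv2.resize(f,None,fx=s,fy=s,interpolation=cv2.INTER_CUBIC)
    f=cv2.convertScaleAbs(f,alpha=1.3,beta=10)
    for u in range((u0//grid+1)*grid,u1,grid): cv2.line(f,((u-u0)*s,0),((u-u0)*s,6),(0,0,255),1);cv2.putText(f,str(u),((u-u0)*s,16),0,.35,(0,0,255),1)
    for v in range((v0//grid+1)*grid,v1,grid): cv2.line(f,(0,(v-v0)*s),(6,(v-v0)*s),(0,0,255),1);cv2.putText(f,str(v),(8,(v-v0)*s+4),0,.35,(0,0,255),1)
    cv2.imwrite(name,f)
E
python3 - <<'E'
from h import *
d=np.load("pics/scene0.npz");s=np.load("pics/side0.npz")
crop(d,80,240,120,245,5,"pics/c1.png");crop(s,215,345,100,195,6,"pics/c2.png")
crop(d,270,410,170,300,5,"pics/c3.png",10);crop(s,155,285,215,340,5,"pics/c4.png",10)
E
```

```text
(no output)
```

View pics/c1.png

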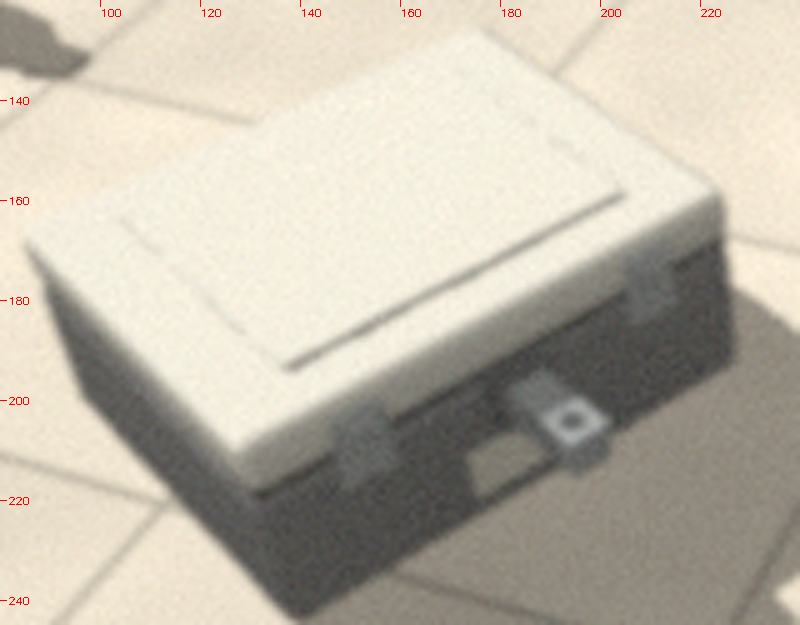

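View pics/c2.png

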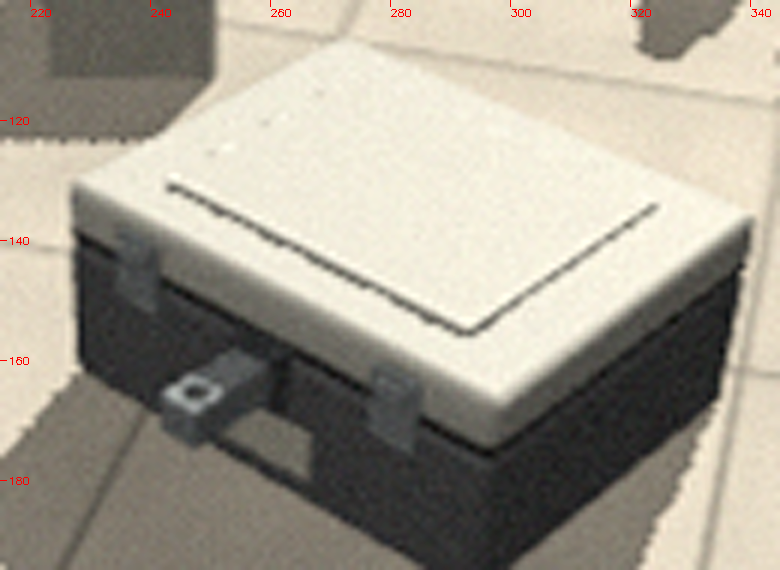

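View pics/c3.png

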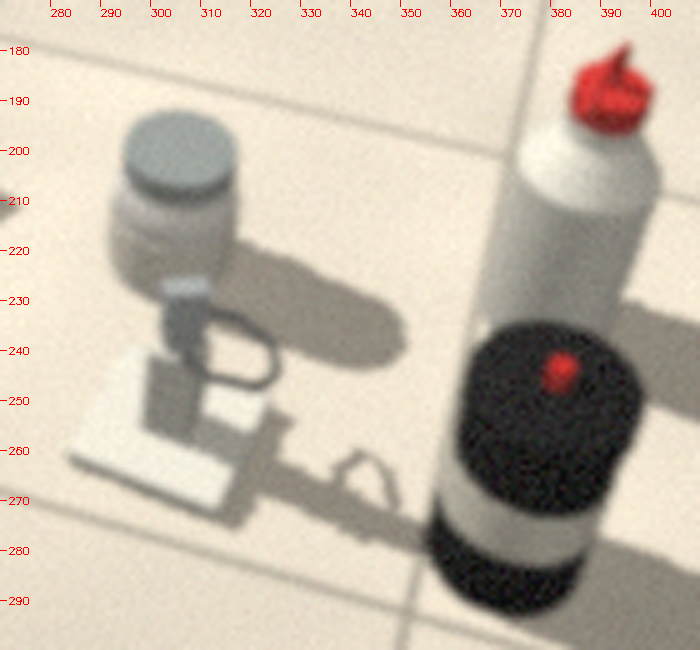

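View pics/c4.png

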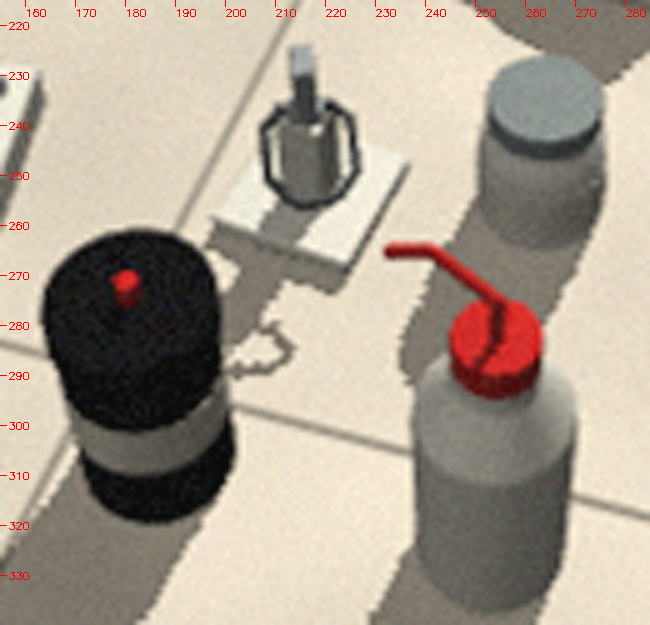

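Run:
```python
from h import *
d=np.load("pics/scene0.npz");s=np.load("pics/side0.npz")
np.set_printoptions(precision=4,suppress=True)
print("hole",onplane(d,194.5,204,.09),onplane(s,246.5,165,.09))
print("free end corners",[onplane(d,*p,.09) for p in [(195.3,209),(202,203.5)]],[onplane(s,*p,.09) for p in [(242,168.5),(247,170.5)]])
print("head",onplane(d,305,227,.11),onplane(s,213.5,227,.11))
print("case top front corners",[onplane(d,*p,.13) for p in [(129,209),(223,157)]],[onplane(s,*p,.13) for p in [(227.5,130.5),(296.5,167)]])
print("case top back corners",[onplane(d,*p,.13) for p in [(85,167),(174,126)]],[onplane(s,*p,.13) for p in [(272,106.5),(339,136)]])
for n,D in(("d",d),("s",s)):
  c=cloud(D).reshape(-1,3)
  m=(c[:,2]>.122)&(c[:,2]<.137)&(c[:,0]>.1)&(c[:,0]<1)&(np.abs(c[:,1])<.8); p=c[m]
  print(n,m.sum(),p.mean(0), cv2.minAreaRect(p[:,:2].astype(np.float32)*1000))
for nm,D,u,v,h in [("jar",d,305,200,.085),("jar",s,265,234,.085),("tub",d,379,248,.125),("tub",s,180,275,.125),("bottle cap",d,391,188,.18),("bot",s,253,281,.18)]: print(nm,onplane(D,u,v,h))
print("rest foot", [onplane(d,*p,.012) for p in [(282,260),(312,271),(296,240)]],[onplane(s,*p,.012) for p in [(196,258),(222,267),(234.5,247)]])
print("ring far side", onplane(d,324,241,.074),onplane(s,217,257,.074))
```

```text
hole [ 0.6205 -0.0538  0.09  ] [ 0.6217 -0.0512  0.09  ]
free end corners [array([ 0.6361, -0.0435,  0.09  ]), array([ 0.6122, -0.0368,  0.09  ])] [array([ 0.6296, -0.0301,  0.09  ]), array([ 0.6121, -0.025 ,  0.09  ])]
head [0.6186 0.233  0.11  ] [0.6179 0.2429 0.11  ]
case top front corners [array([ 0.7257, -0.1667,  0.13  ]), array([ 0.4619, -0.0436,  0.13  ])] [array([ 0.721 , -0.1625,  0.13  ]), array([ 0.4649, -0.0337,  0.13  ])]
case top back corners [array([ 0.6304, -0.3698,  0.13  ]), array([ 0.3695, -0.2489,  0.13  ])] [array([ 0.6204, -0.3673,  0.13  ]), array([ 0.3643, -0.2393,  0.13  ])]
d 7035 [ 0.5702 -0.1207  0.1313] ((582.9970092773438, 40.2821044921875), (807.8341674804688, 347.8376159667969), 81.74444580078125)
s 4747 [ 0.5471 -0.0524  0.1308] ((573.0582275390625, 42.133209228515625), (811.8853149414062, 353.088134765625), 82.8454360961914)
jar [0.5032 0.2036 0.085 ]
jar [0.4948 0.206  0.085 ]
tub [0.6369 0.4    0.125 ]
tub [0.6303 0.4079 0.125 ]
bottle cap [0.4969 0.3979 0.18  ]
bot [0.4675 0.4151 0.18  ]
rest foot [array([0.6531, 0.1926, 0.012 ]), array([0.6595, 0.2695, 0.012 ]), array([0.5791, 0.2065, 0.012 ])] [array([0.6605, 0.2752, 0.012 ]), array([0.5856, 0.2829, 0.012 ]), array([0.5759, 0.2105, 0.012 ])]
ring far side [0.6129 0.2805 0.074 ] [0.5887 0.302  0.074 ]
```

```bash
cat >> h.py <<'E'
from scipy.spatial.transform import Rotation as Ro
def plan(o,target,jaw=None,z=None):
    """units for translation to target TCP from state o; jaw angle (deg) of tool z in the world, mod 180"""
    R=Ro.from_rotvec(o["ee_rot"]).as_matrix()
    dt=R.T@(np.asarray(target)-o["eef_pos"])/0.3
    a=np.degrees(np.arctan2(R[1,2],R[0,2]))
    out=dict(units=np.round(dt,4),jaw_now=round(a,2),tilt=np.round(np.degrees(np.arccos(-R[2,0])),2))
    if jaw is not None:
        # turn about tool x (down): positive turn lowers world yaw
        da=(jaw-a+90)%180-90
        out["turn_units_total"]=round(-da/180,4)
    return out
E
python3 - <<'E'
from h import *
from plant import observe
np.set_printoptions(precision=4,suppress=True)
o=observe();R=Ro.from_rotvec(o["ee_rot"]).as_matrix();print(R)
w=np.load("pics/wrist0.npz")
C=-w["R"].T@w["t"];print("cam in tool",R.T@(C-o["eef_pos"]),"axis",R.T@w["R"][2], "right",R.T@w["R"][0])
print(plan(o,[.618,.238,.27],-6))
E
```

```text
[[-0.0002  0.9692 -0.2463]
 [-0.0013 -0.2463 -0.9692]
 [-1.      0.0002  0.0013]]
cam in tool [-0.1429  0.0667  0.0009] axis [ 0.9644 -0.2644 -0.0002] right [0.0002 0.     1.    ]
{'units': array([-0.1299,  1.8012,  0.9726]), 'jaw_now': np.float64(-104.26), 'tilt': np.float64(0.08), 'turn_units_total': np.float64(0.4541)}
```

```bash
python3 -m inch '{"translation":[[-0.03,0,0],[-0.03,0,0],[-0.03,0,0],[-0.03,0,0],[0,0,0],[0,0,0],[0,0,0],[0,0,0]],"turn":[0.0395,0.0395,0.0395,0.0395,0.0395,0.0395,0.0395,0.0395],"fingers":[0.3,0.3,0.3,0.3,0.3,0.3,0.3,0.3]}' 30
python3 -c "
from h import *
from plant import observe
o=observe();print(o['clock'],o['q'],plan(o,[.618,.238,.27],-6))"
```

```text
clock: 0.82
eef_pos: [0.1658, 0.6523, 0.2646]
ee_rot: [2.043, 0.322, -2.048]
force: [0.0, -0.2, 0.0]
finger_gap: 0.651
0.8167 [ 1.61005798e+00  3.43206270e-01  6.54671936e-02 -1.57825033e-03
 -1.30086869e+00 -1.29036166e+00] {'units': array([-0.0089,  1.7844, -0.9978]), 'jaw_now': np.float64(-161.71), 'tilt': np.float64(0.46), 'turn_units_total': np.float64(0.135)}
```

```bash
python3 -m inch '{"translation":[[0,0,0],[0,0,0],[0,0,0],[0,0,0]],"turn":[0.0395,0.0395,0.0395,0.0235],"fingers":[0.3,0.3,0.3,0.3]}'
python3 -c "
from h import *
from plant import observe
o=observe();print(o['clock'],o['q'],plan(o,[.618,.238,.27],-6))"
```

```text
clock: 1.15
eef_pos: [0.1655, 0.6516, 0.2631]
ee_rot: [-2.154, 0.158, 2.157]
force: [0.8, 0.5, -0.7]
finger_gap: 0.652
1.15 [ 1.61009017  0.34424375  0.06389255 -0.00227536 -1.30073042 -1.74582259] {'units': array([-0.0113,  1.161 , -1.6817]), 'jaw_now': np.float64(172.19), 'tilt': np.float64(0.6), 'turn_units_total': np.float64(-0.0101)}
```

```bash
python3 -m inch '{"translation":[[-0.002,0.0774,-0.112],[-0.002,0.0774,-0.112],[-0.002,0.0774,-0.112],[-0.002,0.0774,-0.112],[-0.002,0.0774,-0.112],[-0.002,0.0774,-0.112],[-0.002,0.0774,-0.112],[0,0.0774,-0.112]],"turn":[0,0,0,0,0,0,0,0],"fingers":[0.3,0.3,0.3,0.3,0.3,0.3,0.3,0.3]}'
python3 -c "
from h import *
from plant import observe
o=observe();print(o['clock'],o['q'],plan(o,[.618,.238,.27],-6))"
```

```text
clock: 1.82
eef_pos: [0.4055, 0.4275, 0.265]
ee_rot: [-2.158, 0.16, 2.163]
force: [0.5, 0.8, -0.0]
finger_gap: 0.652
1.8167 [ 1.14555517  0.20709037 -0.12216287  0.00344387 -1.2574121  -1.27828581] {'units': array([-0.0091,  0.5333, -0.7851]), 'jaw_now': np.float64(172.46), 'tilt': np.float64(0.93), 'turn_units_total': np.float64(-0.0086)}
```

```bash
python3 -m inch '{"translation":[[-0.002,0.0774,-0.112],[-0.002,0.0774,-0.112],[-0.002,0.0774,-0.112],[-0.002,0.0774,-0.112],[-0.002,0.0774,-0.112],[-0.002,0.0774,-0.112],[0,0.035,-0.05],[0,0,0]],"turn":[0,0,0,0,0,0,0,0],"fingers":[0.3,0.3,0.3,0.3,0.3,0.3,0.3,0.3]}'
python3 - <<'E'
from h import *
from plant import observe,get_image
o=observe();print(o['clock'],o['eef_pos'],plan(o,[.618,.238,.27],-6))
d=get_image("wrist");np.savez("pics/w1.npz",**d);crop(d,0,512,0,384,1,"pics/w1.png",50)
R=Ro.from_rotvec(o["ee_rot"]).as_matrix();print(R[:,0])
E
```

```text
clock: 2.48
eef_pos: [0.6068, 0.2383, 0.2692]
ee_rot: [-2.154, 0.167, 2.164]
force: [0.0, -0.2, 0.7]
finger_gap: 0.65
2.4833 [0.60680838 0.23833621 0.26922928] {'units': array([-0.0028, -0.0039, -0.0371]), 'jaw_now': np.float64(172.19), 'tilt': np.float64(1.07), 'turn_units_total': np.float64(-0.0101)}
[-0.00562141 -0.01779792 -0.9998258 ]
```

View pics/w1.png

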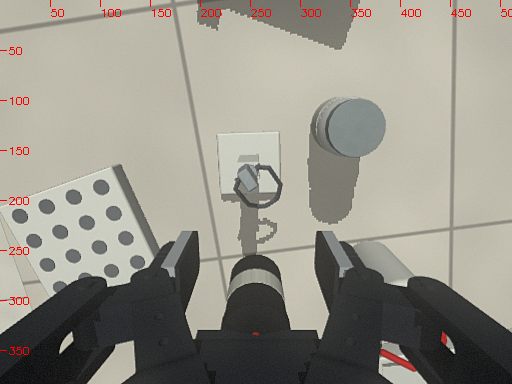

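Run:
```python
from h import *
d=np.load("pics/w1.npz");crop(d,205,305,120,210,8,"pics/w1c.png",10)
```

```text
(no output)
```

View pics/w1c.png

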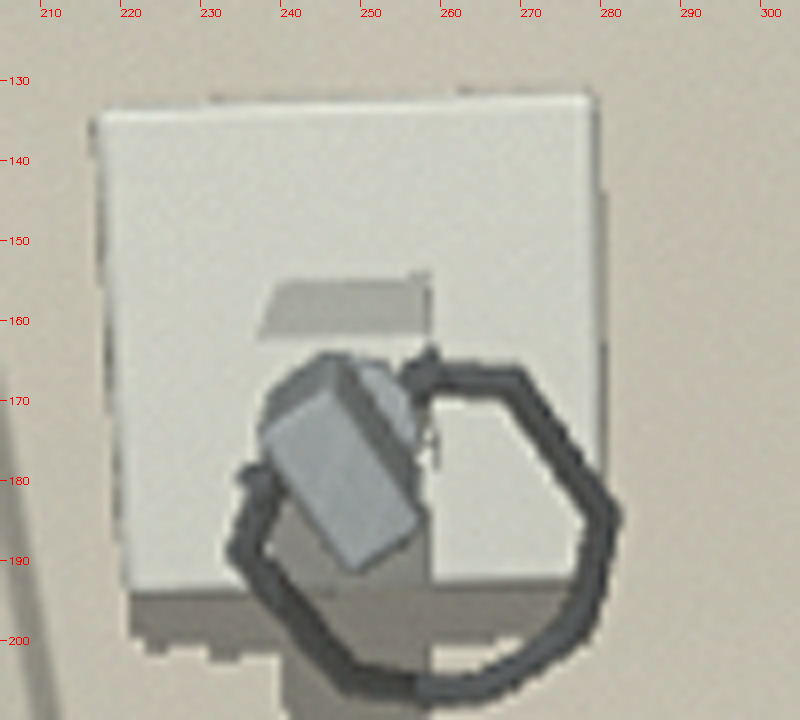

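Run:
```python
from h import *
np.set_printoptions(precision=4,suppress=True)
d=np.load("pics/w1.npz")
P=[onplane(d,*p,.11) for p in [(237.5,175),(246,168.5),(257,185),(248.5,191.5)]]
for p in P:print(p)
print("centre",np.mean(P,0)); 
for a,b in((1,2),(0,3),(0,1),(3,2)):
    v=P[b]-P[a];print(a,b,np.linalg.norm(v),np.degrees(np.arctan2(v[1],v[0])))
l=[onplane(d,*p,.074) for p in [(258,167),(238,179.5)]];print("lugs mid",np.mean(l,0),l[0]-l[1])
f=onplane(d,268.5,202,.074);print("ringfar",f)
Q=[onplane(d,*p,.012) for p in [(217,133.5),(278.5,132),(279.5,192.5),(221,194)]];print("foot",Q,np.mean(Q,0))
```

```text
[0.6242 0.2328 0.11  ]
[0.6151 0.2276 0.11  ]
[0.6067 0.2454 0.11  ]
[0.6159 0.2508 0.11  ]
centre [0.6155 0.2391 0.11  ]
1 2 0.01967635117616993 115.16126966596137
0 3 0.019789366332194417 114.75247461427188
0 1 0.010558550730177429 -150.21447629478524
3 2 0.010708828318579557 -149.67535734823906
lugs mid [0.6157 0.2395 0.074 ] [-0.0236 -0.0108  0.    ]
ringfar [0.5976 0.275  0.074 ]
foot [array([0.65  , 0.1959, 0.012 ]), array([0.5735, 0.2046, 0.012 ]), array([0.5815, 0.2825, 0.012 ]), array([0.6579, 0.274 , 0.012 ])] [0.6157 0.2393 0.012 ]
```

```bash
python3 -m inch '{"translation":[[0,0,0],[0,0,0],[0,0,0],[0,0,0],[0,0,0],[0,0,0]],"turn":[-0.0395,-0.0395,-0.0395,-0.0395,-0.0255,0],"fingers":[0.3,0.3,0.3,0.3,0.3,0.3]}'
python3 - <<'E'
from h import *
from plant import observe,get_image
o=observe();print(o['clock'],o['eef_pos'],o['q'],plan(o,[.6155,.2392,.12],25.3))
E
```

```text
clock: 3.03
eef_pos: [0.6026, 0.2413, 0.2671]
ee_rot: [1.947, 0.441, -1.975]
force: [0.4, 0.3, 0.6]
finger_gap: 0.649
3.0333 [0.60255421 0.24134074 0.26714454] [ 0.68587438  0.30709764  0.01508997  0.00853813 -1.29797171 -0.23041552] {'units': array([ 0.4901,  0.0194, -0.0438]), 'jaw_now': np.float64(-153.77), 'tilt': np.float64(1.2), 'turn_units_total': np.float64(0.0051)}
```

```bash
python3 -m inch '{"translation":[[0,0.0194,-0.0438],[0,0,0],[0.11,0,0],[0.11,0,0],[0.11,0,0],[0.1,0,0],[0,0,0]],"turn":[0.005,0,0,0,0,0,0],"fingers":[0.3,0.3,0.3,0.3,0.3,0.3,0.3]}'
python3 - <<'E'
from h import *
from plant import observe,get_image
o=observe();print(o['clock'],o['eef_pos'],plan(o,[.6155,.2392,.08],25.3))
d=get_image("wrist");np.savez("pics/w2.npz",**d);crop(d,106,406,120,320,2,"pics/w2.png",20)
R=Ro.from_rotvec(o["ee_rot"]).as_matrix();print(R[:,0])
E
```

```text
clock: 3.62
eef_pos: [0.6136, 0.2456, 0.1374]
ee_rot: [1.974, 0.418, -1.987]
force: [-1.5, -1.0, -1.5]
finger_gap: 0.655
3.6167 [0.61362889 0.24556539 0.13741851] {'units': array([0.1916, 0.0199, 0.0015]), 'jaw_now': np.float64(-155.48), 'tilt': np.float64(0.78), 'turn_units_total': np.float64(-0.0043)}
[-0.00358133 -0.01312085 -0.9999075 ]
```

View pics/w2.png

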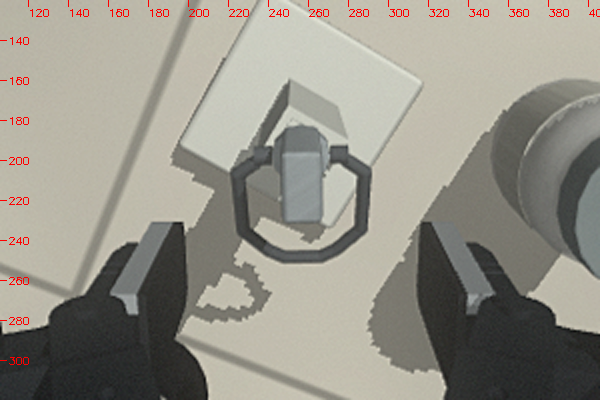

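Run:
```python
from h import *
from plant import observe
d=np.load("pics/w2.npz");o=observe()
P=[onplane(d,106+x/2,120+y/2,.11) for x,y in[(282,152),(323,151),(325,221),(280,221)]]
c=np.mean(P,0);print(P,c,np.linalg.norm(P[1]-P[0]),np.linalg.norm(P[3]-P[0]))
v=P[3]-P[0]+P[2]-P[1];print(np.degrees(np.arctan2(v[1],v[0])))
print(plan(o,[c[0],c[1],.08],25.3))
```

```text
[array([0.62511347, 0.23157376, 0.11      ]), array([0.61473615, 0.22654942, 0.11      ]), array([0.60530058, 0.24539129, 0.11      ]), array([0.61717404, 0.25075777, 0.11      ])] [0.61558106 0.23856806 0.11      ] 0.011529642449628152 0.020762006185677587
114.55687238787215
{'units': array([0.2023, 0.0216, 0.0076]), 'jaw_now': np.float64(-155.42), 'tilt': np.float64(0.71), 'turn_units_total': np.float64(-0.004)}
```

```bash
python3 -m inch '{"translation":[[0,0.0215,0.005],[0.06,0,0],[0.06,0,0],[0.05,0,0],[0.02,0,0],[0,0,0]],"turn":[0,0,0,0,0,0],"fingers":[0.3,0.3,0.3,0.3,0.3,0.3]}'
python3 - <<'E'
from h import *
from plant import observe,get_image
o=observe();print(o['clock'],o['eef_pos'],o['force'],plan(o,[.6156,.2386,.08],24.6))
E
```

```text
clock: 4.17
eef_pos: [0.6232, 0.2427, 0.0973]
ee_rot: [1.998, 0.423, -1.967]
force: [0.1, 0.5, -0.2]
finger_gap: 0.652
4.1667 [0.62324949 0.24272086 0.09726448] [ 0.08262121  0.52762218 -0.23514465] {'units': array([0.0572, 0.0013, 0.0297]), 'jaw_now': np.float64(-155.5), 'tilt': np.float64(0.96), 'turn_units_total': np.float64(-0.0006)}
```

```bash
python3 -m inch '{"translation":[[0,0.0013,0.0297],[0,0,0]],"turn":[0,0],"fingers":[0.3,0.3]}'
python3 - <<'E'
from h import *
from plant import observe,get_image
o=observe();print(o['clock'],o['eef_pos'],o['qvel'],plan(o,[.6156,.2386,.08],24.6))
E
```

```text
clock: 4.33
eef_pos: [0.6163, 0.239, 0.1005]
ee_rot: [2.002, 0.424, -1.964]
force: [-0.7, -0.4, 0.4]
finger_gap: 0.651
4.3333 [0.61631686 0.23904502 0.10048797] [-0.0039173   0.00272473  0.05893175  0.01737716 -0.01586193  0.00226729] {'units': array([ 0.0682, -0.0003,  0.004 ]), 'jaw_now': np.float64(-155.53), 'tilt': np.float64(1.13), 'turn_units_total': np.float64(-0.0007)}
```

```bash
python3 -m inch '{"translation":[[0.035,0,0.004],[0.03,0,0],[0.01,0,0],[0,0,0]],"turn":[0,0,0,0],"fingers":[0.3,0.3,0.3,0.3]}'
python3 - <<'E'
from h import *
from plant import observe,get_image
o=observe();print(o['clock'],o['eef_pos'],o['force'],plan(o,[.6156,.2386,.08],24.6))
E
```

```text
clock: 4.67
eef_pos: [0.6168, 0.2393, 0.0803]
ee_rot: [2.009, 0.427, -1.959]
force: [-0.4, -0.1, -0.5]
finger_gap: 0.651
4.6667 [0.61679425 0.23931699 0.08025772] [-0.44836155 -0.09813773 -0.52723518] {'units': array([0.0008, 0.0005, 0.0046]), 'jaw_now': np.float64(-155.51), 'tilt': np.float64(1.44), 'turn_units_total': np.float64(-0.0006)}
```

```bash
python3 -m inch '{"translation":[[0,0,0.003],[0,0,0],[0,0,0],[0,0,0],[0,0,0],[0,0,0],[0,0,0],[0,0,0]],"turn":[0,0,0,0,0,0,0,0],"fingers":[-1,-1,-1,-1,-1,-1,-1,-1]}' 60
python3 - <<'E'
from h import *
from plant import observe,get_image
o=observe();print(o['clock'],o['eef_pos'],o['force'],plan(o,[.6156,.2386,.08],24.6))
R=Ro.from_rotvec(o["ee_rot"]).as_matrix();print(R)
E
```

```text
clock: 5.33
eef_pos: [0.6158, 0.2388, 0.0796]
ee_rot: [2.007, 0.426, -1.96]
force: [-0.0, -0.2, -0.1]
finger_gap: 0.129
5.3333 [0.61582076 0.23878977 0.07955495] [-0.04543324 -0.21995684 -0.10856249] {'units': array([-0.0015,  0.0003,  0.0009]), 'jaw_now': np.float64(-155.5), 'tilt': np.float64(1.36), 'turn_units_total': np.float64(-0.0006)}
[[ 2.37422815e-02  4.14414752e-01 -9.09778389e-01]
 [ 5.25764590e-04 -9.10039967e-01 -4.14520183e-01]
 [-9.99717974e-01  9.36332563e-03 -2.18243097e-02]]
```

```bash
python3 -m inch '{"translation":[[-0.05,0,0],[-0.08,0,0],[-0.08,0,0],[-0.08,0,0],[-0.08,0,0],[0,0,0]],"turn":[0,0,0,0,0,0],"fingers":[-1,-1,-1,-1,-1,-1]}'
python3 - <<'E'
from h import *
from plant import observe,get_image
o=observe();print(o['clock'],o['eef_pos'],o['q'],o['finger_gap'],plan(o,[.645,0.02,.20],155))
E
```

```text
clock: 5.83
eef_pos: [0.614, 0.2392, 0.1924]
ee_rot: [2.007, 0.425, -1.96]
force: [0.7, 0.5, -1.0]
finger_gap: 0.128
5.8333 [0.6140466  0.23921846 0.19241689] [ 0.67545536  0.34488832 -0.10641721  0.01642861 -1.10123555 -0.25542065] 0.12844867596111761 {'units': array([-0.0229,  0.708 ,  0.2084]), 'jaw_now': np.float64(-155.51), 'tilt': np.float64(1.34), 'turn_units_total': np.float64(0.2749)}
```

```bash
python3 -m inch '{"translation":[[0,0,0],[0,0,0],[0,0,0],[0,0,0],[0,0,0],[0,0,0],[0,0,0],[0,0,0]],"turn":[0.0395,0.0395,0.0395,0.0395,0.0395,0.0395,0.0395,0],"fingers":[-1,-1,-1,-1,-1,-1,-1,-1]}'
python3 - <<'E'
from h import *
from plant import observe,get_image
o=observe();print(o['clock'],o['eef_pos'],o['q'],o['finger_gap'],plan(o,[.65,0.01,.20],155))
E
```

```text
clock: 6.5
eef_pos: [0.6135, 0.2396, 0.1927]
ee_rot: [-1.988, 0.447, 1.941]
force: [0.8, 0.7, -1.3]
finger_gap: 0.132
6.5 [0.61348955 0.23961788 0.19272087] [ 0.67552688  0.34274201 -0.10814692  0.01458296 -1.0987263  -1.13815704] 0.13178375461534333 {'units': array([-0.0237,  0.6332, -0.4469]), 'jaw_now': np.float64(153.86), 'tilt': np.float64(1.43), 'turn_units_total': np.float64(-0.0063)}
```

```bash
python3 -m inch '{"translation":[[-0.004,0.107,-0.075],[-0.004,0.107,-0.075],[-0.004,0.107,-0.075],[-0.004,0.107,-0.075],[-0.004,0.107,-0.075],[-0.004,0.095,-0.07],[0,0,0]],"turn":[0,0,0,0,0,0,0],"fingers":[-1,-1,-1,-1,-1,-1,-1]}'
python3 - <<'E'
from h import *
from plant import observe,get_image
o=observe();print(o['clock'],o['eef_pos'],o['q'],o['finger_gap'],plan(o,[.65,0.01,.20],155))
d=get_image("wrist");np.savez("pics/w3.npz",**d);crop(d,0,512,0,384,1,"pics/w3.png",50);crop(d,206,306,130,230,7,"pics/w3c.png",10)
E
```

```text
clock: 7.08
eef_pos: [0.6527, 0.006, 0.1974]
ee_rot: [-2.01, 0.414, 1.966]
force: [0.8, 0.9, -0.8]
finger_gap: 0.13
7.0833 [0.65269418 0.00598074 0.19742517] [ 0.309859    0.33090646 -0.11019628  0.00457744 -1.10726195 -0.72948257] 0.13028346847920183 {'units': array([-0.0087, -0.0087,  0.0135]), 'jaw_now': np.float64(156.07), 'tilt': np.float64(1.31), 'turn_units_total': np.float64(0.0059)}
```

View pics/w3.png

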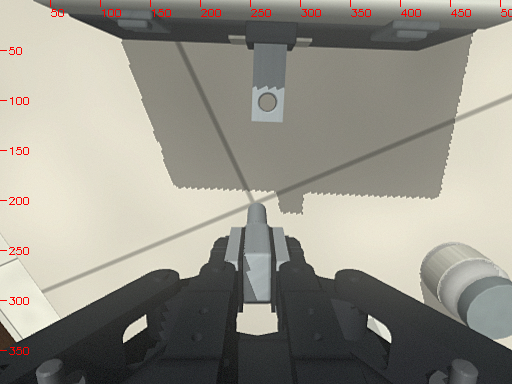

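Run:
```python
from h import *
d=np.load("pics/w3.npz");crop(d,220,310,15,135,6,"pics/w3c.png",10)
```

```text
(no output)
```

View pics/w3c.png

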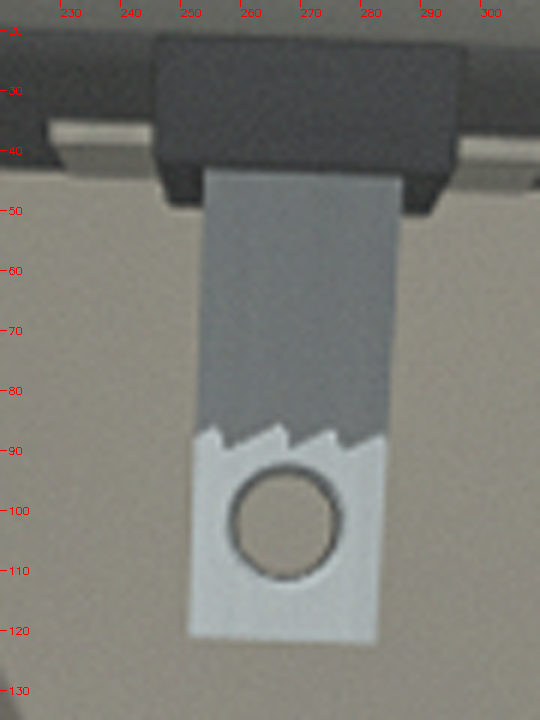

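Run:
```python
from h import *
from plant import observe
np.set_printoptions(precision=4,suppress=True)
d=np.load("pics/w3.npz");o=observe()
f=lambda x,y,h=.09:onplane(d,220+x/6,15+y/6,h)
h=f(286,521);print("hole",h)
A=f(188,636);B=f(376,644);C=f(206,170);D=f(403,178)
print(A,B,C,D)
for p,q in((A,B),(C,A),(D,B)):
  v=q-p;print(np.linalg.norm(v),np.degrees(np.arctan2(v[1],v[0])))
print("z of bar by depth",world(d,262,118),world(d,268,70))
R=Ro.from_rotvec(o["ee_rot"]).as_matrix();print(R)
# predicted pin axis points
for L in(-.0305,0,.0095,.0555):
  X=o["eef_pos"]+R@np.array([L,0,0]); print(L,X,proj(d,X))
crop(d,206,306,190,320,5,"pics/w3d.png",10)
```

```text
hole [ 0.6195 -0.0533  0.09  ]
[ 0.6367 -0.0453  0.09  ] [ 0.615  -0.0346  0.09  ] [ 0.6122 -0.0947  0.09  ] [ 0.5908 -0.0841  0.09  ]
0.024233486650017344 153.75210746965405
0.0551671407476216 63.54031864037334
0.05517133739670864 63.98217255944663
z of bar by depth [ 0.6283 -0.044   0.0902] [ 0.6103 -0.074   0.0902]
[[ 0.0224 -0.4057 -0.9137]
 [ 0.0036 -0.9139  0.4058]
 [-0.9997 -0.0123 -0.019 ]]
-0.0305 [0.6517 0.0077 0.2277] [259.3761 281.8815]
0 [0.6524 0.0078 0.1972] [258.8661 248.379 ]
0.0095 [0.6526 0.0078 0.1877] [258.7442 240.375 ]
0.0555 [0.6536 0.008  0.1417] [258.3046 211.5004]
```

View pics/w3d.png

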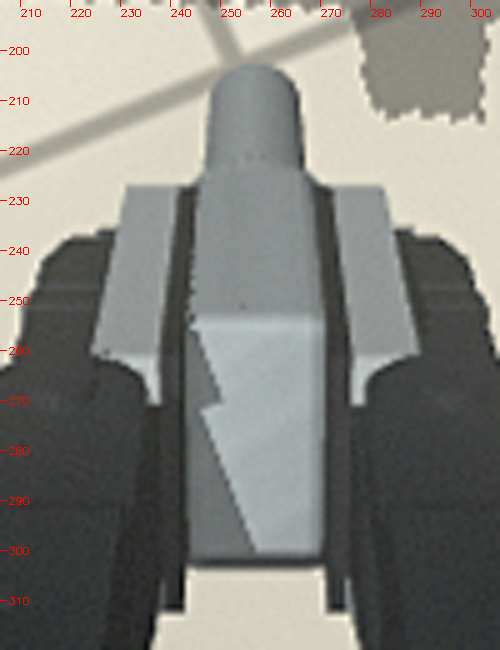

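Run:
```python
from h import *
from plant import observe
np.set_printoptions(precision=4,suppress=True)
d=np.load("pics/w3.npz");o=observe();w0=np.load("pics/wrist0.npz");w2=np.load("pics/w2.npz")
# fixed camera->tool rotation from first frame
R0=Ro.from_rotvec([1.38888068,1.07981339,-1.39092121]).as_matrix()
Rct=w0["R"]@R0   # cam <- tool
ct=R0.T@(-w0["R"].T@w0["t"]-np.array([0.16615645,0.65374715,0.23039543]))
R=d["R"].T@Rct; C=-d["R"].T@d["t"]; tcp=C-R@ct
print("tcp at image",tcp,"now",o["eef_pos"]);
for L,yy in((-.0305,-.011),(-.0305,.011),(.0555,0),(.0555,.0045),(.054,.006)):
  X=tcp+R@np.array([L,yy,0]);print(L,yy,X,proj(d,X))
```

```text
tcp at image [0.653  0.0048 0.1974] now [0.6524 0.0078 0.1972]
-0.0305 -0.011 [0.6568 0.0148 0.228 ] [254.8312 300.8341]
-0.0305 0.011 [ 0.6479 -0.0053  0.2277] [254.7459 251.6458]
0.0555 0 [0.6542 0.005  0.1419] [255.5934 208.0861]
0.0555 0.0045 [0.6524 0.0009 0.1418] [255.5874 201.5898]
0.054 0.006 [ 0.6518 -0.0005  0.1433] [255.5768 200.0808]
```

```bash
cat >> h.py <<'E'
OFF=np.array([.0555,-.001,.0004])
def tipplan(o,hole,ztip,jaw=153.8):
    R=Ro.from_rotvec(o["ee_rot"]).as_matrix()
    tip=o["eef_pos"]+R@OFF
    p=plan(o,o["eef_pos"]+np.array([hole[0],hole[1],ztip])-tip,jaw); p["tip"]=np.round(tip,4)
    e=tip[:2]-np.array(hole[:2]); c=np.radians(63.8); p["err_mm along/lat"]=np.round(1000*np.array([e@[np.cos(c),np.sin(c)],e@[-np.sin(c),np.cos(c)]]),2)
    p["F"]=np.round(o["force"],1);p["clock"]=o["clock"];p["gap"]=round(o["finger_gap"],3)
    return p
HOLE=[.6195,-.0533]
E
python3 -m inch '{"translation":[[0,0,0],[0,0,0]],"turn":[0.0126,0],"fingers":[-1,-1]}'
cat > s.py <<'E'
from h import *
from plant import observe
import sys
print(tipplan(observe(),HOLE,float(sys.argv[1])))
E
python3 s.py .105
```

```text
clock: 7.3
eef_pos: [0.6521, 0.0067, 0.1965]
ee_rot: [-1.986, 0.446, 1.945]
force: [-0.9, -0.7, -1.8]
finger_gap: 0.129
{'units': array([0.1168, 0.2348, 0.0139]), 'jaw_now': np.float64(153.93), 'tilt': np.float64(1.26), 'turn_units_total': np.float64(0.0007), 'tip': array([0.6534, 0.008 , 0.141 ]), 'err_mm along/lat': array([70.  , -3.36]), 'F': array([-0.9, -0.7, -1.8]), 'clock': 7.3, 'gap': 0.129}
```

```bash
python3 -m inch '{"translation":[[0,0.08,0.005],[0,0.08,0.005],[0,0.07,0.004],[0,0,0],[0.06,0,0],[0.03,0,0],[0,0,0]],"turn":[0,0,0,0,0,0,0],"fingers":[-1,-1,-1,-1,-1,-1,-1]}'
python3 s.py .095
```

```text
clock: 7.88
eef_pos: [0.6179, -0.049, 0.1671]
ee_rot: [-2.004, 0.419, 1.961]
force: [-0.0, 0.4, -0.4]
finger_gap: 0.126
{'units': array([ 0.0554,  0.0177, -0.0077]), 'jaw_now': np.float64(155.58), 'tilt': np.float64(1.34), 'turn_units_total': np.float64(0.0099), 'tip': array([ 0.6192, -0.0476,  0.1116]), 'err_mm along/lat': array([4.99, 2.78]), 'F': array([-0. ,  0.4, -0.4]), 'clock': 7.8833, 'gap': 0.126}
```

```bash
python3 -m inch '{"translation":[[0,0.0177,-0.008],[0,0,0],[0.03,0,0],[0.01,0,0],[0,0,0]],"turn":[0.0099,0,0,0,0],"fingers":[-1,-1,-1,-1,-1]}'
python3 s.py .093
python3 - <<'E'
from h import *
from plant import get_image
d=get_image("wrist");np.savez("pics/w4.npz",**d);crop(d,196,316,110,240,6,"pics/w4.png",10)
d=get_image("side");crop(d,200,290,125,190,8,"pics/s4.png",10)
E
```

```text
clock: 8.3
eef_pos: [0.6196, -0.0528, 0.1549]
ee_rot: [-1.987, 0.444, 1.943]
force: [0.2, 0.7, -1.7]
finger_gap: 0.13
{'units': array([0.0214, 0.008 , 0.0022]), 'jaw_now': np.float64(153.97), 'tilt': np.float64(1.38), 'turn_units_total': np.float64(0.0009), 'tip': array([ 0.621 , -0.0515,  0.0995]), 'err_mm along/lat': array([ 2.3 , -0.53]), 'F': array([ 0.2,  0.7, -1.7]), 'clock': 8.3, 'gap': 0.13}
```

View pics/w4.png

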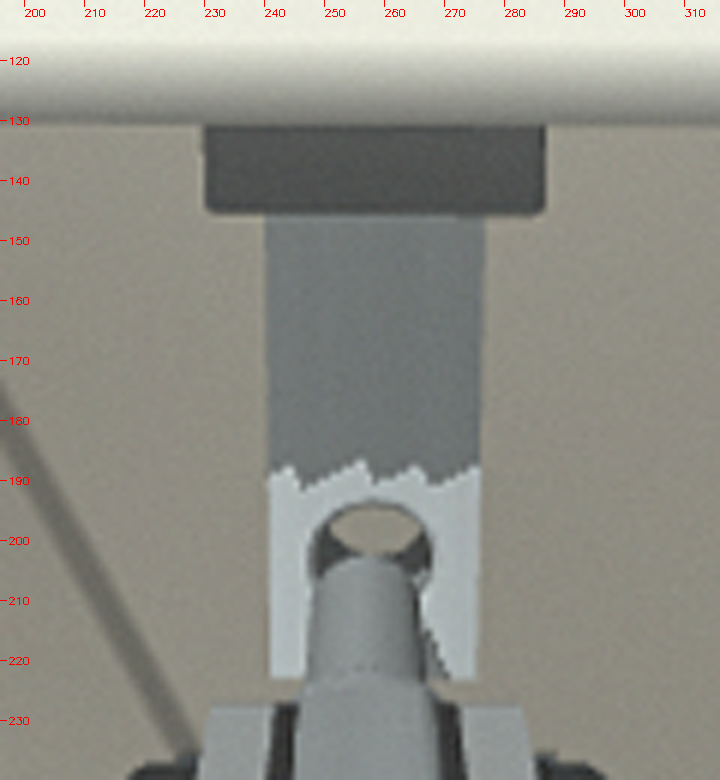

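View pics/s4.png

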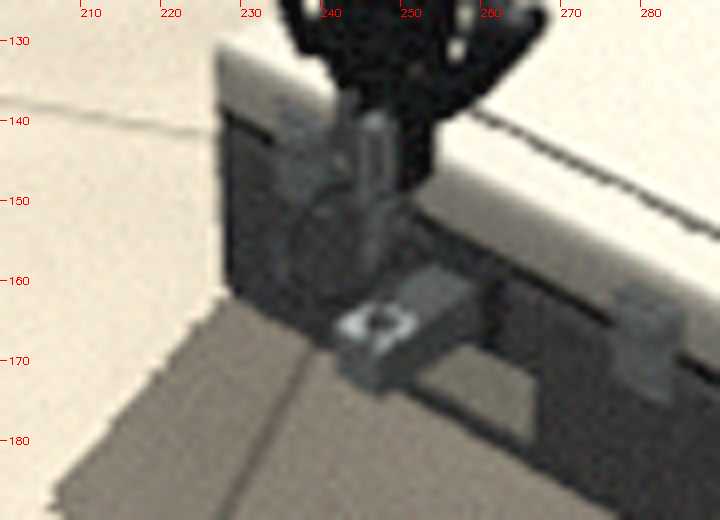

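```bash
python3 -m inch '{"translation":[[0,0.008,0.002],[0.015,0,0],[0,0,0]],"turn":[0,0,0],"fingers":[-1,-1,-1]}'
python3 s.py .093
```

```text
clock: 8.65
eef_pos: [0.6183, -0.0549, 0.1509]
ee_rot: [-1.988, 0.443, 1.942]
force: [-0.8, 0.3, -1.3]
finger_gap: 0.128
{'units': array([ 0.0082, -0.0002,  0.001 ]), 'jaw_now': np.float64(153.98), 'tilt': np.float64(1.43), 'turn_units_total': np.float64(0.001), 'tip': array([ 0.6197, -0.0535,  0.0955]), 'err_mm along/lat': array([-0.1 , -0.26]), 'F': array([-0.8,  0.3, -1.3]), 'clock': 8.65, 'gap': 0.128}
```

```bash
python3 -m inch '{"translation":[[0.008,0,0.001],[0.008,0,0],[0.007,0,0],[0,0,0]],"turn":[0,0,0,0],"fingers":[-1,-1,-1,-1]}'
python3 s.py .088
```

```text
clock: 8.98
eef_pos: [0.6183, -0.0548, 0.1436]
ee_rot: [-1.989, 0.443, 1.941]
force: [0.3, 0.9, -1.5]
finger_gap: 0.132
{'units': array([0.0004, 0.0001, 0.001 ]), 'jaw_now': np.float64(153.97), 'tilt': np.float64(1.48), 'turn_units_total': np.float64(0.0009), 'tip': array([ 0.6198, -0.0534,  0.0881]), 'err_mm along/lat': array([ 0.04, -0.3 ]), 'F': array([ 0.3,  0.9, -1.5]), 'clock': 8.9833, 'gap': 0.132}
```

```bash
python3 -m inch '{"translation":[[0.008,0,0],[0.008,0,0],[0,0,0]],"turn":[0,0,0],"fingers":[-1,-1,-1]}'
python3 s.py .08
```

```text
clock: 9.23
eef_pos: [0.6185, -0.0544, 0.1383]
ee_rot: [-1.988, 0.443, 1.941]
force: [-0.5, 0.2, -1.5]
finger_gap: 0.13
{'units': array([0.0093, 0.0015, 0.0012]), 'jaw_now': np.float64(153.97), 'tilt': np.float64(1.48), 'turn_units_total': np.float64(0.0009), 'tip': array([ 0.6199, -0.0531,  0.0828]), 'err_mm along/lat': array([ 0.41, -0.3 ]), 'F': array([-0.5,  0.2, -1.5]), 'clock': 9.2333, 'gap': 0.13}
```

```bash
python3 -m inch '{"translation":[[0.012,0.0012,0.001],[0.012,0,0],[0.012,0,0],[0.012,0,0],[0,0,0]],"turn":[0,0,0,0,0],"fingers":[-1,-1,-1,-1,-1]}'
python3 s.py .07
```

```text
clock: 9.65
eef_pos: [0.6186, -0.0543, 0.1223]
ee_rot: [-1.989, 0.442, 1.941]
force: [0.5, 0.8, -1.5]
finger_gap: 0.131
{'units': array([-0.0105,  0.0017,  0.0009]), 'jaw_now': np.float64(153.98), 'tilt': np.float64(1.51), 'turn_units_total': np.float64(0.001), 'tip': array([ 0.6201, -0.053 ,  0.0669]), 'err_mm along/lat': array([ 0.55, -0.35]), 'F': array([ 0.5,  0.8, -1.5]), 'clock': 9.65, 'gap': 0.131}
```

```bash
python3 -m inch '{"translation":[[0.012,0.001,0.001],[0.012,0,0],[0.012,0,0],[0.012,0,0],[0,0,0]],"turn":[0,0,0,0,0],"fingers":[-1,-1,-1,-1,-1]}'
python3 s.py .05
```

```text
clock: 10.07
eef_pos: [0.619, -0.0542, 0.1064]
ee_rot: [-1.989, 0.442, 1.94]
force: [1.4, 1.3, -2.3]
finger_gap: 0.129
{'units': array([0.0029, 0.0031, 0.0024]), 'jaw_now': np.float64(153.99), 'tilt': np.float64(1.55), 'turn_units_total': np.float64(0.0011), 'tip': array([ 0.6205, -0.0528,  0.0509]), 'err_mm along/lat': array([ 0.91, -0.69]), 'F': array([ 1.4,  1.3, -2.3]), 'clock': 10.0667, 'gap': 0.129}
```

```bash
python3 -m inch '{"translation":[[0.009,0.001,0.001],[0.008,0,0],[0,0,0]],"turn":[0,0,0],"fingers":[-1,-1,-1]}'
python3 s.py .045
```

```text
clock: 10.32
eef_pos: [0.6192, -0.0541, 0.1009]
ee_rot: [-1.99, 0.441, 1.939]
force: [0.5, 1.2, -1.2]
finger_gap: 0.129
{'units': array([0.0012, 0.0036, 0.0031]), 'jaw_now': np.float64(154.0), 'tilt': np.float64(1.6), 'turn_units_total': np.float64(0.0011), 'tip': array([ 0.6208, -0.0527,  0.0454]), 'err_mm along/lat': array([ 1.08, -0.93]), 'F': array([ 0.5,  1.2, -1.2]), 'clock': 10.3167, 'gap': 0.129}
```

```bash
python3 -m inch '{"translation":[[0.005,0,0],[0.005,0,0]],"turn":[0,0],"fingers":[-1,-1]}'; python3 -m inch '{"translation":[[0.004,0,0],[0.004,0,0]],"turn":[0,0],"fingers":[-1,-1]}'
```

```text
clock: 10.48
eef_pos: [0.6196, -0.0542, 0.0993]
ee_rot: [-1.992, 0.441, 1.939]
force: [-7.9, 4.4, 21.2]
finger_gap: 0.131
clock: 10.65
eef_pos: [0.6195, -0.0541, 0.0995]
ee_rot: [-1.993, 0.441, 1.939]
force: [-3.2, 2.8, 7.5]
finger_gap: 0.13
```

```bash
python3 -m inch '{"translation":[[0,0,0],[0,0,0],[0,0,0],[0,0,0],[0,0,0],[0,0,0]],"turn":[0,0,0,0,0,0],"fingers":[-1,-1,0.1,0.1,0.1,0.1]}'; python3 -m inch '{"translation":[[-0.08,0,0],[-0.1,0,0],[-0.1,0,0],[-0.1,0,0],[0,0,0]],"turn":[0,0,0,0,0],"fingers":[0.1,0.1,0.1,0.1,0.1]}'
python3 s.py .2;python3 - <<'E'
from h import *
from plant import get_image
d=get_image("wrist");np.savez("pics/w5.npz",**d);crop(d,156,356,90,290,4,"pics/w5.png",20)
d=get_image("side");np.savez("pics/s5.npz",**d);crop(d,200,290,115,190,8,"pics/s5.png",10)
E
```

```text
clock: 11.15
eef_pos: [0.6193, -0.0548, 0.0999]
ee_rot: [-1.993, 0.441, 1.939]
force: [0.3, -0.3, 0.2]
finger_gap: 0.548
clock: 11.57
eef_pos: [0.6143, -0.0565, 0.2151]
ee_rot: [-1.988, 0.446, 1.947]
force: [1.3, 1.1, 1.5]
finger_gap: 0.549
{'units': array([-0.1343, -0.0132, -0.0116]), 'jaw_now': np.float64(154.05), 'tilt': np.float64(1.21), 'turn_units_total': np.float64(0.0014), 'tip': array([ 0.6155, -0.0553,  0.1596]), 'err_mm along/lat': array([-3.53,  2.73]), 'F': array([1.3, 1.1, 1.5]), 'clock': 11.5667, 'gap': 0.549}
```

View pics/w5.png

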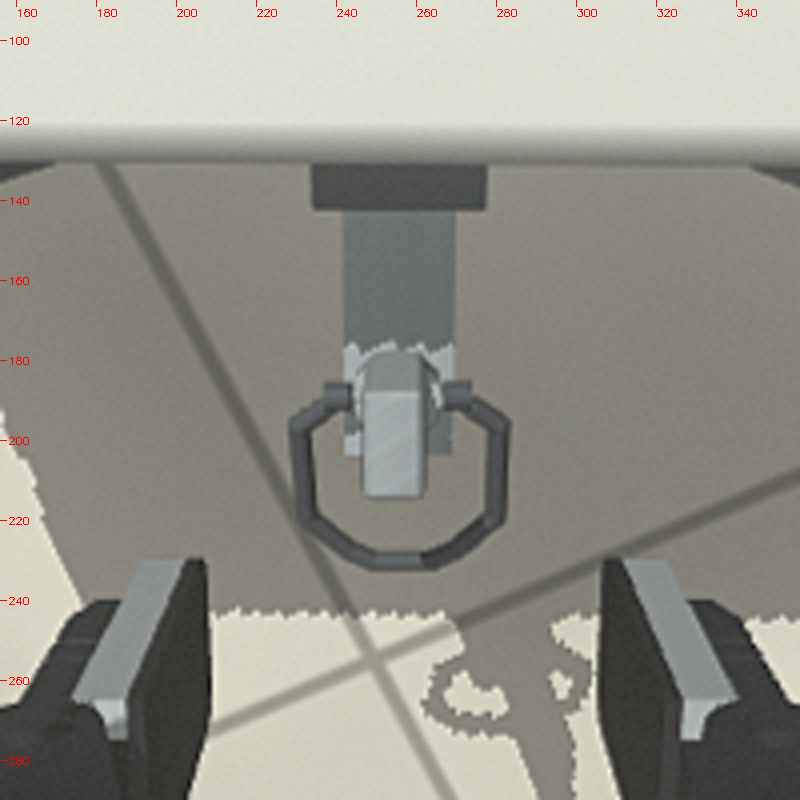

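View pics/s5.png

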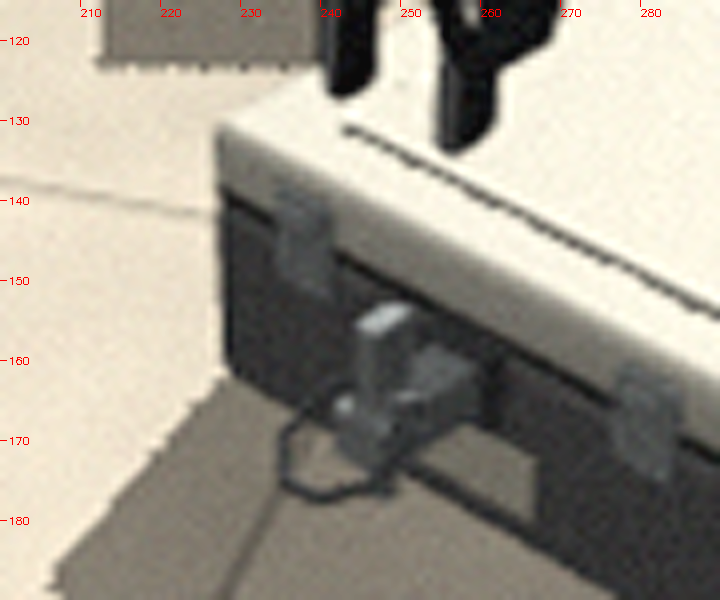

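```bash
cat > r.py <<'E'
from h import *
from plant import observe
import sys
P=np.array([.6194,-.0544]);c=np.radians(63.8);u=np.array([np.cos(c),np.sin(c)]);n=np.array([-u[1],u[0]])
o=observe();e=o["eef_pos"][:2]-P
al,z=float(sys.argv[1])/1000,float(sys.argv[2])
T=[*(P+al*u),z]
print("out mm %.1f lat mm %.1f z %.4f"%(1000*e@u,1000*e@n,o["eef_pos"][2]),plan(o,T,153.8),"F along u,n,z",np.round([o["force"][:2]@u,o["force"][:2]@n,o["force"][2]],1),"gap",round(o["finger_gap"]*85,1),o["clock"])
E
python3 -m inch '{"translation":[[0,-0.09,-0.009],[0,-0.06,0],[0,0,0]],"turn":[0.0014,0,0],"fingers":[-0.1,-0.1,-0.1]}' 40
python3 r.py 42 .13
```

```text
clock: 11.92
eef_pos: [0.6333, -0.0165, 0.208]
ee_rot: [-1.974, 0.455, 1.952]
force: [-0.2, -0.7, -0.3]
finger_gap: 0.451
out mm 40.1 lat mm 4.3 z 0.2080 {'units': array([ 0.2601, -0.0044, -0.0119]), 'jaw_now': np.float64(153.59), 'tilt': np.float64(0.69), 'turn_units_total': np.float64(-0.0012)} F along u,n,z [-0.7 -0.1 -0.3] gap 38.4 11.9167
```

```bash
python3 -m inch '{"translation":[[0,-0.0044,-0.012],[0,0,0],[0.08,0,0],[0.08,0,0],[0.08,0,0],[0,0,0]],"turn":[0,0,0,0,0,0],"fingers":[-0.1,-0.1,-0.1,-0.1,-0.1,-0.1]}'
python3 r.py 42 .11;  python3 - <<'E'
from h import *
from plant import get_image
d=get_image("wrist");np.savez("pics/w6.npz",**d);crop(d,156,356,100,300,4,"pics/w6.png",20)
E
```

```text
clock: 12.42
eef_pos: [0.6369, -0.0169, 0.1304]
ee_rot: [-1.972, 0.455, 1.958]
force: [-1.5, -0.2, -1.9]
finger_gap: 0.445
out mm 41.4 lat mm 0.9 z 0.1304 {'units': array([ 0.0679, -0.0018, -0.0026]), 'jaw_now': np.float64(153.71), 'tilt': np.float64(0.45), 'turn_units_total': np.float64(-0.0005)} F along u,n,z [-0.8  1.2 -1.9] gap 37.8 12.4167
```

View pics/w6.png

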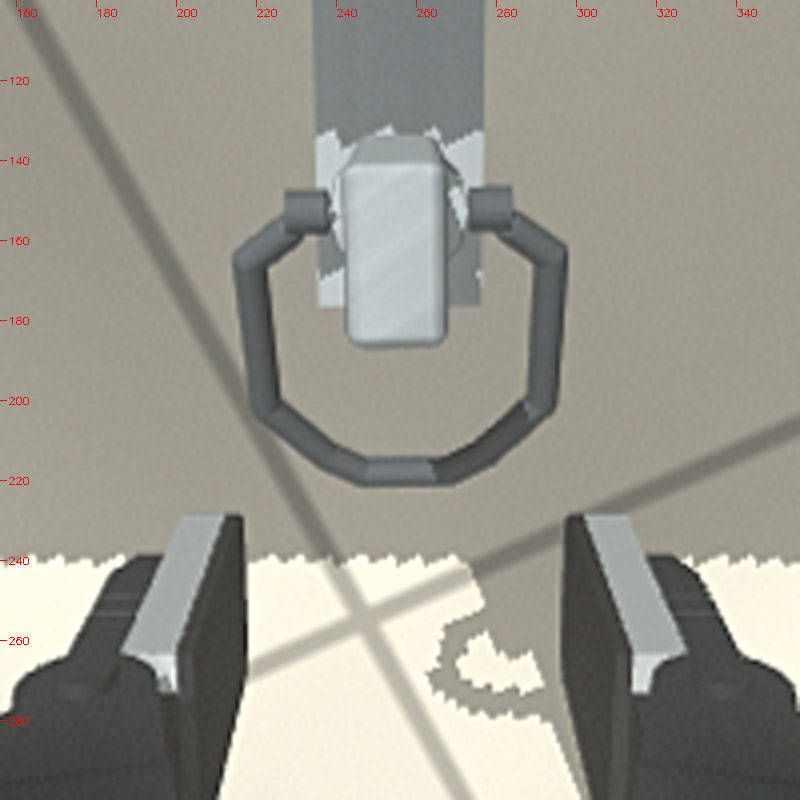

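```bash
python3 -m inch '{"translation":[[0,0.018,-0.003],[0,0,0],[0.04,0,0],[0.03,0,0],[0,0,0]],"turn":[0,0,0,0,0],"fingers":[-0.1,-0.1,-0.1,-0.1,-0.1]}'
python3 r.py 36 .09
```

```text
clock: 12.88
eef_pos: [0.6394, -0.0236, 0.1164]
ee_rot: [-1.981, 0.452, 1.948]
force: [-0.6, 0.6, -0.6]
finger_gap: 0.451
out mm 36.5 lat mm -4.4 z 0.1164 {'units': array([0.0877, 0.0024, 0.0159]), 'jaw_now': np.float64(153.75), 'tilt': np.float64(1.0), 'turn_units_total': np.float64(-0.0003)} F along u,n,z [ 0.2  0.7 -0.6] gap 38.3 12.8833
```

```bash
python3 -m inch '{"translation":[[0,0.002,0.015],[0,0,0],[0,0,0]],"turn":[0,0,0],"fingers":[-0.1,-0.1,-0.1]}'
python3 r.py 36 .09
```

```text
clock: 13.13
eef_pos: [0.6349, -0.0221, 0.1169]
ee_rot: [-1.982, 0.452, 1.947]
force: [0.2, -0.2, -0.5]
finger_gap: 0.45
out mm 35.9 lat mm 0.3 z 0.1169 {'units': array([0.0896, 0.0004, 0.0003]), 'jaw_now': np.float64(153.75), 'tilt': np.float64(1.03), 'turn_units_total': np.float64(-0.0003)} F along u,n,z [-0.1 -0.3 -0.5] gap 38.3 13.1333
```

Now descend gently onto the ring's side wires.

```bash
python3 -m inch '{"translation":[[0.02,0,0],[0.02,0,0],[0.02,0,0],[0.02,0,0],[0,0,0]],"turn":[0,0,0,0,0],"fingers":[-0.1,-0.1,-0.1,-0.1,-0.1]}'
python3 r.py 36 .068
```

```text
clock: 13.55
eef_pos: [0.6358, -0.0216, 0.0915]
ee_rot: [-1.983, 0.45, 1.946]
force: [-0.6, -0.1, -0.5]
finger_gap: 0.453
out mm 36.7 lat mm -0.2 z 0.0915 {'units': array([0.0783, 0.0033, 0.0021]), 'jaw_now': np.float64(153.78), 'tilt': np.float64(1.14), 'turn_units_total': np.float64(-0.0001)} F along u,n,z [-0.4  0.5 -0.5] gap 38.5 13.55
```

```bash
python3 -m inch '{"translation":[[0.02,0,0],[0.02,0,0],[0.02,0,0],[0.015,0,0],[0,0,0]],"turn":[0,0,0,0,0],"fingers":[-0.1,-0.1,-0.1,-0.1,-0.1]}'
python3 r.py 36 .066;  python3 - <<'E'
from h import *
from plant import get_image
d=get_image("wrist");np.savez("pics/w7.npz",**d);crop(d,156,356,100,300,3,"pics/w7.png",20)
d=get_image("side");crop(d,200,290,115,190,8,"pics/s7.png",10)
E
```

```text
clock: 13.97
eef_pos: [0.6364, -0.0216, 0.0658]
ee_rot: [-1.983, 0.451, 1.947]
force: [-0.5, 0.5, 0.5]
finger_gap: 0.451
out mm 36.9 lat mm -0.7 z 0.0658 {'units': array([-0.0006,  0.0031,  0.0024]), 'jaw_now': np.float64(153.79), 'tilt': np.float64(1.09), 'turn_units_total': np.float64(-0.0)} F along u,n,z [0.2 0.7 0.5] gap 38.3 13.9667
```

View pics/w7.png

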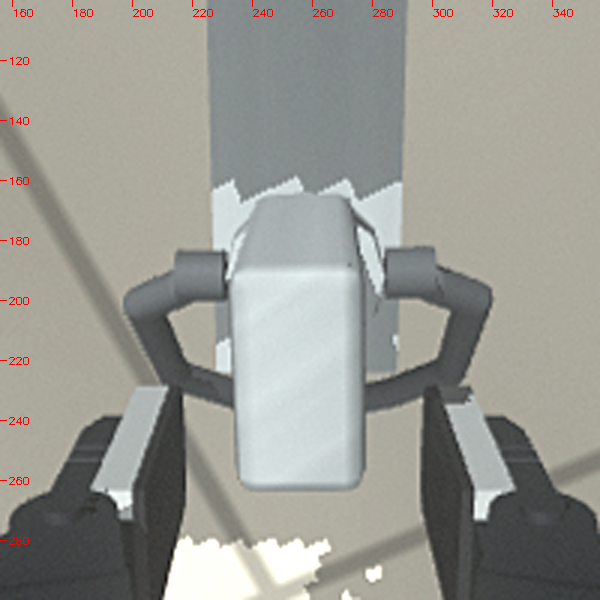

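View pics/s7.png

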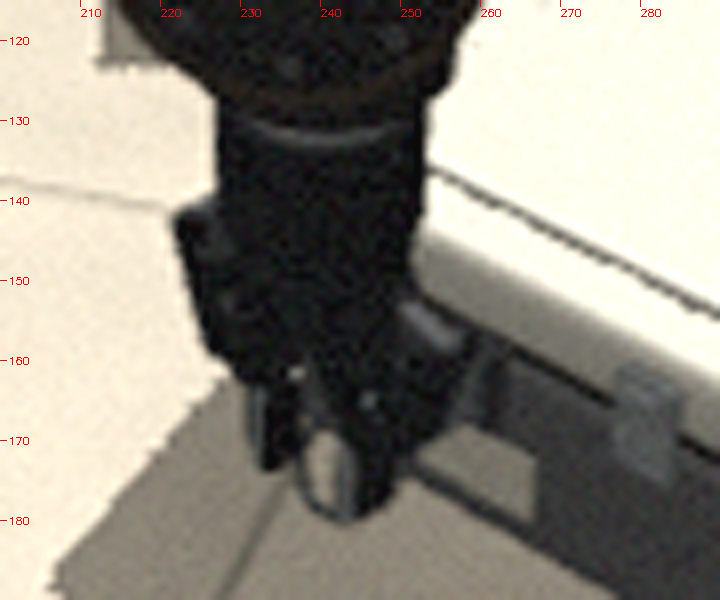

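```bash
python3 -m inch '{"translation":[[0,0.013,0.002],[0,0.013,0.001],[0,0.013,0],[0,0.013,0],[0,0,0]],"turn":[0,0,0,0,0],"fingers":[-0.1,-0.1,-0.1,-0.1,-0.1]}'
python3 r.py 18 .066
```

```text
clock: 14.48
eef_pos: [0.6292, -0.0359, 0.0677]
ee_rot: [-1.986, 0.449, 1.943]
force: [-0.3, 0.4, -1.0]
finger_gap: 0.451
out mm 20.9 lat mm -0.6 z 0.0677 {'units': array([0.0054, 0.0098, 0.0021]), 'jaw_now': np.float64(153.82), 'tilt': np.float64(1.29), 'turn_units_total': np.float64(0.0001)} F along u,n,z [ 0.2  0.5 -1. ] gap 38.4 14.4833
```

```bash
python3 -m inch '{"translation":[[0.004,0.01,0.002],[0,0.008,0],[0,0,0]],"turn":[0,0,0],"fingers":[-0.1,-0.1,-0.1]}'
python3 r.py 12 .066;  python3 - <<'E'
from h import *
from plant import get_image
d=get_image("wrist");np.savez("pics/w8.npz",**d);crop(d,156,356,100,300,3,"pics/w8.png",20)
E
```

```text
clock: 14.73
eef_pos: [0.6276, -0.0392, 0.0668]
ee_rot: [-1.987, 0.445, 1.938]
force: [1.0, 2.3, -1.4]
finger_gap: 0.451
out mm 17.3 lat mm -0.7 z 0.0668 {'units': array([0.0024, 0.0176, 0.0023]), 'jaw_now': np.float64(153.78), 'tilt': np.float64(1.57), 'turn_units_total': np.float64(-0.0001)} F along u,n,z [ 2.5  0.2 -1.4] gap 38.3 14.7333
```

View pics/w8.png

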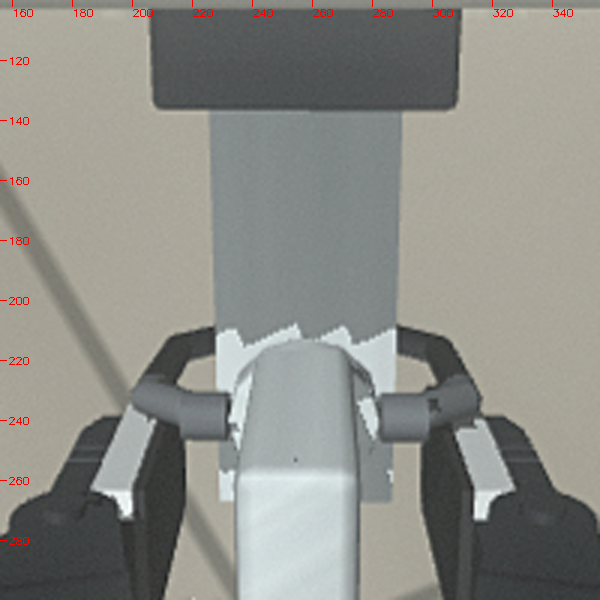

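```bash
python3 -m inch '{"translation":[[0.002,0.006,0.002],[0,0.006,0]],"turn":[0,0],"fingers":[-0.1,-0.1]}'
python3 r.py 12 .066; python3 -m inch '{"translation":[[0,0.006,0],[0,0.006,0]],"turn":[0,0],"fingers":[-0.1,-0.1]}'
python3 r.py 12 .066
```

```text
clock: 14.95
eef_pos: [0.6273, -0.0402, 0.0663]
ee_rot: [-1.99, 0.441, 1.933]
force: [3.2, 12.5, -4.1]
finger_gap: 0.446
out mm 16.2 lat mm -0.8 z 0.0663 {'units': array([0.0007, 0.014 , 0.0028]), 'jaw_now': np.float64(153.81), 'tilt': np.float64(1.82), 'turn_units_total': np.float64(0.0)} F along u,n,z [12.6  2.7 -4.1] gap 37.9 14.95
clock: 15.12
eef_pos: [0.6274, -0.0401, 0.066]
ee_rot: [-1.991, 0.435, 1.929]
force: [1.3, 9.8, -1.6]
finger_gap: 0.45
out mm 16.3 lat mm -0.8 z 0.0660 {'units': array([-0.0003,  0.0145,  0.0028]), 'jaw_now': np.float64(153.82), 'tilt': np.float64(2.11), 'turn_units_total': np.float64(0.0001)} F along u,n,z [ 9.3  3.1 -1.6] gap 38.3 15.1167
```

```bash
python3 -m inch '{"translation":[[0,0.009,0.001],[0,0.009,0]],"turn":[0,0],"fingers":[-0.1,-0.1]}'
python3 r.py 12 .066; python3 -m inch '{"translation":[[0,0.012,0],[0,0.012,0]],"turn":[0,0],"fingers":[-0.1,-0.1]}'
python3 r.py 12 .066
```

```text
clock: 15.28
eef_pos: [0.6273, -0.0404, 0.0659]
ee_rot: [-1.993, 0.427, 1.922]
force: [2.7, 13.3, -4.2]
finger_gap: 0.446
out mm 16.1 lat mm -0.9 z 0.0659 {'units': array([-0.0008,  0.0135,  0.0031]), 'jaw_now': np.float64(153.85), 'tilt': np.float64(2.54), 'turn_units_total': np.float64(0.0003)} F along u,n,z [13.1  3.5 -4.2] gap 37.9 15.2833
clock: 15.45
eef_pos: [0.6268, -0.0416, 0.0655]
ee_rot: [-1.995, 0.419, 1.915]
force: [2.0, 14.5, -0.3]
finger_gap: 0.445
out mm 14.7 lat mm -1.0 z 0.0655 {'units': array([-0.0021,  0.009 ,  0.0033]), 'jaw_now': np.float64(153.89), 'tilt': np.float64(3.0), 'turn_units_total': np.float64(0.0005)} F along u,n,z [13.9  4.6 -0.3] gap 37.8 15.45
```

```bash
python3 -m inch '{"translation":[[-0.001,0.013,0.001],[0,0.013,0]],"turn":[0,0],"fingers":[-0.1,-0.1]}'
python3 r.py 8 .066; python3 -m inch '{"translation":[[0,0.013,0.001],[0,0.013,0]],"turn":[0,0],"fingers":[-0.1,-0.1]}'
python3 r.py 8 .066;python3 - <<'E'
from h import *
from plant import get_image
d=get_image("wrist");np.savez("pics/w9.npz",**d);crop(d,156,356,100,300,3,"pics/w9.png",20)
E
```

```text
clock: 15.62
eef_pos: [0.6269, -0.042, 0.0658]
ee_rot: [-1.998, 0.407, 1.906]
force: [2.9, 20.5, -2.9]
finger_gap: 0.453
out mm 14.4 lat mm -1.2 z 0.0658 {'units': array([-0.0019,  0.0213,  0.0041]), 'jaw_now': np.float64(153.94), 'tilt': np.float64(3.63), 'turn_units_total': np.float64(0.0008)} F along u,n,z [19.7  6.4 -2.9] gap 38.5 15.6167
clock: 15.78
eef_pos: [0.6266, -0.0428, 0.0659]
ee_rot: [-2.002, 0.397, 1.898]
force: [1.5, 3.9, -0.2]
finger_gap: 0.451
out mm 13.6 lat mm -1.3 z 0.0659 {'units': array([-0.0015,  0.0184,  0.0045]), 'jaw_now': np.float64(154.03), 'tilt': np.float64(4.19), 'turn_units_total': np.float64(0.0013)} F along u,n,z [ 4.2  0.4 -0.2] gap 38.3 15.7833
```

View pics/w9.png

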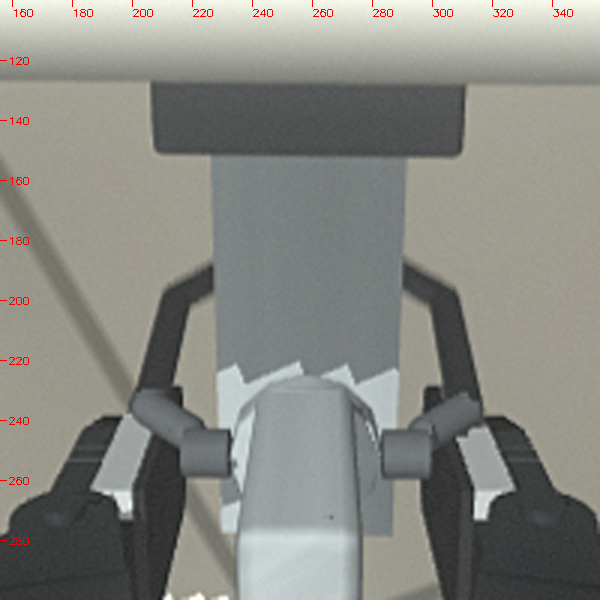

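```bash
python3 -m inch '{"translation":[[0,-0.02,0],[0,-0.03,0],[0,-0.03,0],[0,0,0]],"turn":[0,0,0,0],"fingers":[-0.1,-0.1,-0.1,-0.1]}'
python3 r.py 40 .17;python3 - <<'E'
from h import *
from plant import get_image
d=get_image("wrist");np.savez("pics/w10.npz",**d);crop(d,156,356,70,270,3,"pics/w10.png",20)
E
```

```text
clock: 16.17
eef_pos: [0.6367, -0.0212, 0.0677]
ee_rot: [-2.001, 0.4, 1.9]
force: [0.4, -0.1, 1.2]
finger_gap: 0.45
out mm 37.4 lat mm -0.9 z 0.0677 {'units': array([-0.3398, -0.0287, -0.0101]), 'jaw_now': np.float64(154.03), 'tilt': np.float64(4.03), 'turn_units_total': np.float64(0.0013)} F along u,n,z [ 0.1 -0.4  1.2] gap 38.2 16.1667
```

View pics/w10.png

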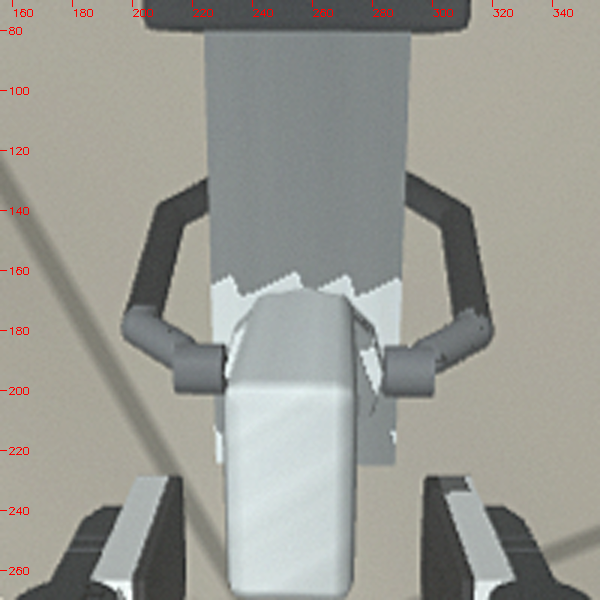

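Run:
```python
from h import *
d=np.load("pics/w10.npz")
P=np.array([.6194,-.0544]);P=np.array([.6195,-.0533]);c=np.radians(63.8);u=np.array([np.cos(c),np.sin(c)]);n=np.array([-u[1],u[0]])
def X(th,r,y):
    return np.array([*(P+u*r*np.cos(th)+n*y),.094-r*np.sin(th)])
print("pivot lug ends",proj(d,X(0,0,.016)),proj(d,X(0,0,-.016)),"head top",[proj(d,[*(P+u*a),.13]) for a in(-.011,.011)])
for th in(1.5,1.57,1.68,1.75,1.85,1.95):
    print(th,[proj(d,X(th,r,s*.022)).round(1) for r in(10,38) for s in(-1,1) for r in[r/1000]])
f=lambda x,y:(156+x/3,70+y/3)
print("seen bends",f(172,213),f(456,213),"upper bends",f(138,322),f(478,322),"lugs",f(173,368),f(437,370),"head",f(292,383),f(290,597))
```

```text
pivot lug ends [300.69864371 194.49966076] [215.88411419 193.10904343] head top [array([253.65239863, 199.78144281]), array([253.57234296, 273.30748936])]
1.5 [array([205.3, 186.5]), array([316.8, 194.8]), array([216.3, 172.9]), array([316.8, 194.7])]
1.57 [array([205.2, 184.9]), array([316.8, 194.8]), array([216.1, 167.6]), array([316.8, 194.7])]
1.68 [array([205.1, 182.3]), array([316.8, 194.8]), array([215.7, 159.4]), array([316.8, 194.7])]
1.75 [array([204.9, 180.8]), array([316.8, 194.8]), array([215.4, 154.3]), array([316.8, 194.7])]
1.85 [array([204.7, 178.6]), array([316.8, 194.7]), array([214.8, 147.1]), array([316.8, 194.7])]
1.95 [array([204.4, 176.6]), array([316.8, 194.7]), array([214.1, 140. ]), array([316.8, 194.7])]
seen bends (213.33333333333334, 141.0) (308.0, 141.0) upper bends (202.0, 177.33333333333331) (315.33333333333337, 177.33333333333331) lugs (213.66666666666666, 192.66666666666669) (301.66666666666663, 193.33333333333331) head (253.33333333333331, 197.66666666666669) (252.66666666666669, 269.0)
```

The measured bend positions give a ring angle of about 1.93 rad, so the ring has snapped over. The lug and head positions match a seated pin. I'll withdraw and check.

```bash
python3 -m inch '{"translation":[[-0.02,-0.06,0],[-0.08,-0.06,0],[-0.11,0,0],[-0.11,0,0],[-0.11,0,0],[0,0,0],[0,0,0]],"turn":[0,0,0,0,0,0,0],"fingers":[-0.1,-0.1,-0.1,-0.1,-0.1,-0.1,-0.1]}'
python3 - <<'E'
from h import *
from plant import get_image
d=get_image("wrist");np.savez("pics/w11.npz",**d);crop(d,156,356,30,230,3,"pics/w11.png",20)
d=get_image("side");np.savez("pics/s11.npz",**d);crop(d,200,290,115,190,8,"pics/s11.png",10)
d=get_image("scene");np.savez("pics/d11.npz",**d);crop(d,80,420,110,320,2,"pics/d11.png",20)
E
```

```text
clock: 16.8
eef_pos: [0.6418, 0.0054, 0.2004]
ee_rot: [-1.994, 0.408, 1.912]
force: [-0.2, -0.1, -1.4]
finger_gap: 0.448
```

View pics/w11.png

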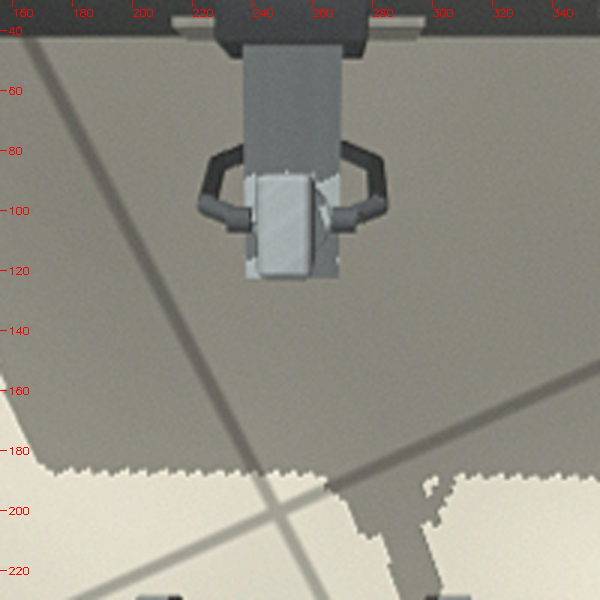

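View pics/s11.png

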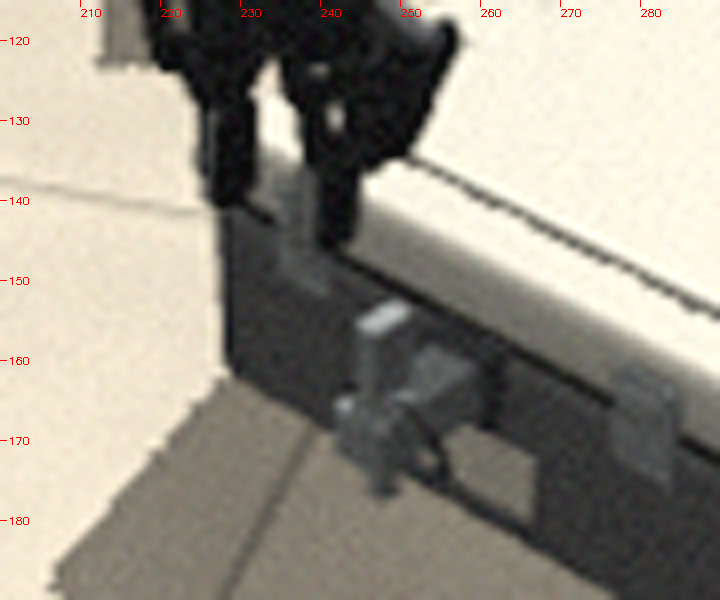

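View pics/d11.png

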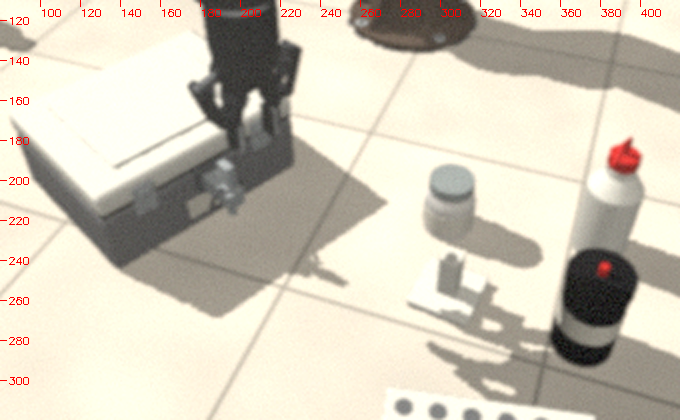

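The wrist view shows the ring on the case side of the pin. In the side view the head is where it was when seated, and the pin's tip shows below the bar at (247,176). The jar, bottle and tub are where they started, and the gripper is clear.

```bash
python3 -c "
from plant import *
o=observe();print(o['clock'],o['qvel'].round(3),o['force'].round(1));print(job_done())"
```

```text
16.95 [ 0.001  0.019 -0.015 -0.007 -0.     0.   ] [ 0.   0.4 -0. ]
the job is handed in; nothing more can be done
None
```

The linchpin is home in the bar's hole with its ring locked past the tip. I handed the job in at about 17 s of the 72 s allowed.

- **Insertion:** I gripped the pin by its head and turned it to the bar's direction. I found the hole with the wrist camera, and the pin went in at the first try with almost no resistance. The collar seated at TCP z of about 0.099 m; the highest force I read was about 23 N.
- **Ring:** With the gripper open to 38 mm, I pushed both side wires down and round the end of the bar. The push rose to about 21 N, then dropped to about 4 N as the ring snapped over.
- **Last checks:**
  - The wrist camera put the ring at about 1.93 rad, on the case side of the tip.
  - The head was in its seated place in the wrist and side views.
  - The jar, wash bottle and tub looked unmoved in the scene view.
  - The wrist force was about zero, with the gripper clear.
- **Disagreement:** The tool's tilt grew to about 4° while I pushed the ring. It had no visible effect on the pin, and no check failed.

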